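Index the sample carousel to the camera and start the inspection

TASK

Push with a fingertip on an arm of the three-armed sample wheel to turn it until the cone-pointed part sits squarely in front of the camera lens; only then press the small button (never the large one) fully down and let it come up again. Nothing is lifted: the three turned parts stay in their cups, untouched by the fingers, and the other things on the table are left where they are.

Things in the scene. Friction and masses are not known exactly. Their poses are not given: they have to be found in the camera images.
- hub (a point): fixed point on the upright axis of the three-armed aluminium sample wheel, 30 mm above the table (the wheel's underside). Hub 40 mm across, 20 mm high plus a 6 mm screw head. Three level arms 120 degrees apart, bars 12 mm wide, 14 mm high, at 30 to 44 mm above the table, each run from the hub to a cup centred 120 mm from the axis. Below is a foot plate 90 mm across, 10 mm high
- wheel (a joint): angle of the sample wheel, rad, 0 at the start, positive counter-clockwise seen from above; turns at least a full turn either way. Stiff (friction about 0.10 N m, some 1.5 N at 66 mm from the axis), no spring, stays where it is left. Between hub and cups (20 to 98 mm from the axis) the space between the arms is open for a finger
- cone_part: loose steel turned part with a pointed cone top, foot 32 mm across, 55 mm high, standing in the cup of one arm; origin at the centre of its underside, z up. Its arm runs from the hub straight towards it. Each cup: 43 mm across outside, 35 mm inside, from 30 to 48 mm above the table, inner floor at 36 mm
- plain_part: loose steel plain cylinder 32 mm across, 26 mm high, standing in the cup of the next arm counter-clockwise from the cone; origin at the centre of its underside
- spool_part: loose steel spool-shaped part (thin waist, flange on top), 32 mm across, 44 mm high, standing in the cup of the next arm clockwise from the cone; origin at the centre of its underside
- view_point (a point): the spot where the middle of a cup is squarely in front of the lens: on the lens axis, 120 mm from the wheel's axis, 36 mm above the table. The camera is a low fixed grey block with a black lens barrel 38 mm across looking level at the wheel's axis; it stands 161 to 270 mm from that axis and is 85 mm high
- start_top (a point): middle of the top of the small push button (30 mm across, top 22 mm above the table) in its own round grey housing: the button to press. It goes straight down 6 mm against a spring (about 4 N fully down) and comes up when let go
- start (a joint): travel of the small button, m, 0 up, 0.006 fully down
- stop_top (a point): middle of the top of the large push button (52 mm across, top 22 mm above the table) in its own round grey housing, same black plastic: must not be pressed
- stop (a joint): travel of the large button, m, 0 up, 0.006 fully down
- vial_a: loose small glass vial with white cap, 24 mm across, 45 mm high; origin under its centre; leave alone
- vial_b: another such vial; leave alone
- solvent: loose white plastic bottle, 60 mm across, 95 mm high; origin under its centre; leave alone
- cup: loose open steel cup, 70 mm across, 80 mm high; origin under its centre; leave alone
- screwdriver: loose screwdriver lying on the table along its x axis; leave alone
- brush: loose brush lying on the table along its x axis; leave alone
There are look-alikes about, which are no part of the job. Leave any pink or purple look-alike of the cone_part alone.

How it is judged:
By the outcome, as a careful person would: the job done as asked, in the order asked, and still so for the second after the job is handed in, with the robot touching nothing.
It also fails if it takes over 51 s, if anything falls off the work surface, if the arm or the gripper's body presses on something with over 40 N, if the wrist force passes 120 N, or if a joint passes its speed limit or range.

ROBOT

A 6-joint arm with a two-finger parallel gripper is mounted at the origin on the work surface. World frame = base frame: x ahead of the robot, y to its left, z up, the work surface at z = 0. Lengths are in m, angles in rad, forces in N, time in s.
With the tool pointing down it reaches from about 0.375 to 0.9 m from the base axis. Payload 3.1 kg.
Tool frame: the origin (TCP) lies on the centre line of the jaws, within the pads' length; the fingertips stand env.finger_overhang ahead of it and the grasp point (between the pads) lies 3 mm ahead of it (env.finger_overhang is the distance from the TCP to the fingertips, in m); z points along the fingers, y is the line along which they close (so a half turn about z gives the same grasp; the last joint's range is limited). The gripper opens to 87 mm and grips with 3 to 60 N. Pads are 19 mm wide; open, the fingers measure 117 mm over their backs; the gripper's body (75 mm by 190 mm) begins 51 mm behind the grasp point.
Start: joints at [1.028, 0.527, 1.433, -0, 1.181, -0.178], TCP at [0.223, 0.584, 0.245] pointing down, gripper open.
Joint ranges: [-3.08, 3.08], [-0.75, 2.2], [0.22, 2.44], [-1.43, 4.57], [0, 2.65], [-2.85, 2.85]. Speed limits (rad/s): [2.79, 2.79, 3.14, 3.14, 3.14, 3.14].

INTERFACE

Orientations are given as a rotation vector (axis times angle).
In Python, from workcell import env gives the robot as it stands. The module is installed in compiled form; this text tells all that it offers.
- The arm moves only by the shell command python3 -m jog 'ROWS' [FORCE]. ROWS is JSON, a list of rows, each a list of 3 entries, a list of its own where there are three numbers: the shift along the tool's x, y, z in mm, then the turn, a rotation vector about the tool's x, y, z in rad, then the closure in counts, from 0 (fully open) to 255 (shut). In form: [[[dx, dy, dz], [ax, ay, az], hand], ...]. A call has 1 to 8 rows; each row shifts and turns the commanded pose from where the row before left it, along the tool's axes as they then stand; what a row does not reach is not made up. A row lasts 1/10 s, in which the tool goes at most 50 mm and 8.59 degrees, less where a joint would pass 70% of its speed; a pose out of reach is approached as far as the arm can. A call with a gripper value outside its range is refused whole. The fingers move at their own pace and stop on an object; FORCE is the grip in N (left out, the last holds). Time passes only in rows, so rows that do not move let the fingers close. It gives the time, the measured TCP pose, the force, the opening and the grip force at its end, in the units of the state.
- env.read_state(): the state, without advancing time (a new reading comes with each control period).
- env.get_image(name): name is "side" or "top" or "wrist"; returns the picture (420x560x3 uint8, red, green, blue); there is no depth.
- env.camera_model(name): a dict with "camera_matrix" (3x3 intrinsics, pixels), "extrinsics" (4x4, takes a point from camera to world coordinates); the wrist camera has in their place "hand_eye" (4x4, takes a point from camera to tool coordinates, whose origin is the TCP and whose axes are the flange's). Camera axes: x right, y down, z forward; pixel columns grow to the right and rows downward; lengths in m; the calibration is good to about 2 mm. A picture is of the moment at which its call begins: read the wrist's pose just before it. camera_model takes no time and is no camera call.
- env.close_job(): hands the job in; it is judged then, once.
The state is a dict: "clock": time; "q": joint angles; "qd": joint speeds; "effort": joint torques, N m; "eef_pos": TCP position; "tcp_rot": TCP orientation; "contact_force": force on the tool from outside, world axes, zero at the start; "wrist_torque": the same for the moment, N m; "opening": finger opening in m; "gripper_force": force on a finger pad.
Only numpy, scipy, OpenCV 4.12 (cv2) and the standard library are available. Lean on these libraries where they do the work, as an engineer would, in place of code of your own. Each camera call takes 0.05 s, during which the arm holds its last target. There are 200 camera calls.

## Working session

There is one attempt and no reset: what is moved stays moved. The work goes in short steps, Python scripts to look and compute and a shell command to move; the robot and the scene stay as the last step left them, time stands still between calls to the robot, and variables do not carry over. Pictures are saved under pics/ and viewed, at most 10 in all, crops included, and the job is handed in when it is done.

```bash
mkdir -p pics; python3 - <<'E'
from workcell import env
import cv2,numpy as np
np.set_printoptions(precision=4,suppress=True)
s=env.read_state();print(s['eef_pos'],s['tcp_rot'],s['opening'],env.finger_overhang,s['clock'])
for n in('top','side'):
    m=env.camera_model(n);print(n,m['camera_matrix'],m['extrinsics'])
    cv2.imwrite(f'pics/{n}0.png',cv2.resize(env.get_image(n)[:,:,::-1],(800,600),interpolation=cv2.INTER_CUBIC))
print(env.camera_model('wrist'))
E
```

```text
[0.2226 0.5833 0.2436] [-0.5697 -3.0888  0.0031] 0.08712159008825335 0.022 0.0
top [[473.6956   0.     274.5883]
 [  0.     473.6956 215.9987]
 [  0.       0.       1.    ]] [[-0.0005 -0.9823  0.1874  0.2735]
 [-0.9998  0.004   0.0182 -0.003 ]
 [-0.0187 -0.1874 -0.9821  1.2476]
 [ 0.      0.      0.      1.    ]]
side [[391.8981   0.     273.7887]
 [  0.     391.8981 202.0933]
 [  0.       0.       1.    ]] [[ 0.947  -0.1614  0.2777  0.223 ]
 [-0.3202 -0.5436  0.7759 -0.7054]
 [ 0.0257 -0.8237 -0.5665  0.593 ]
 [ 0.      0.      0.      1.    ]]
{'camera_matrix': array([[341.6608,   0.    , 279.1319],
       [  0.    , 341.6608, 205.6151],
       [  0.    ,   0.    ,   1.    ]]), 'hand_eye': array([[ 0.0006, -0.9704, -0.2417,  0.0653],
       [ 1.    ,  0.0006,  0.0002,  0.0011],
       [-0.    , -0.2417,  0.9704, -0.1387],
       [ 0.    ,  0.    ,  0.    ,  1.    ]])}
```

View pics/top0.png

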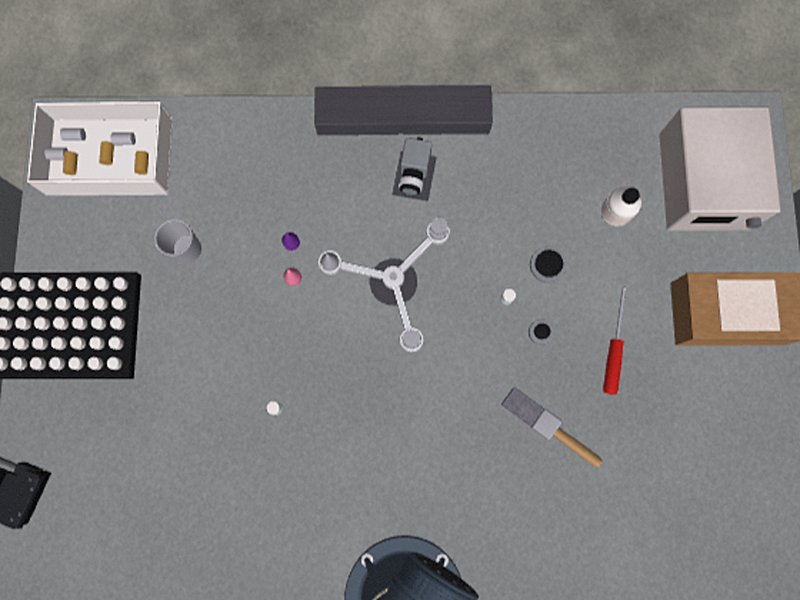

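View pics/side0.png

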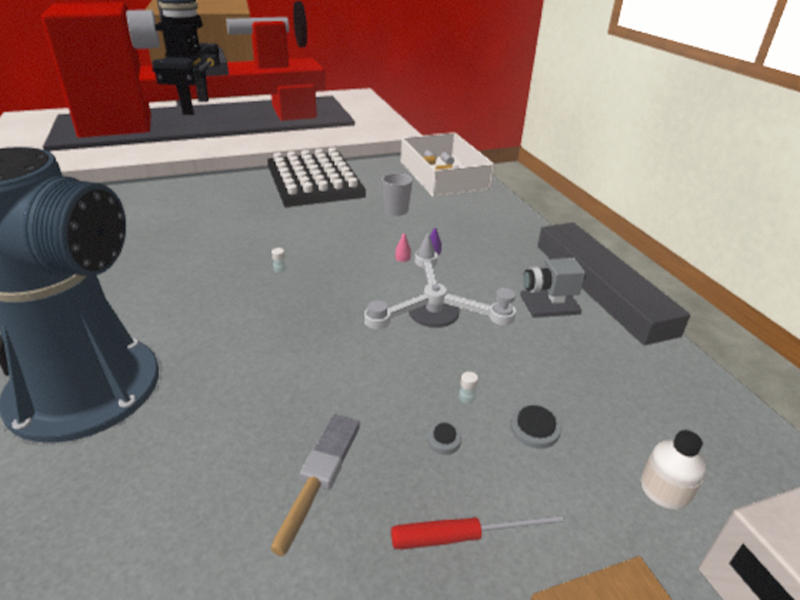

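Top view (800x600 scale): the wheel hub is at (393,277), with cups at (330,262), (438,230) and (410,339). The lens is at about (411,185), the small button at (541,331) and the large one at (548,263). Three things could be the cone: the grey one in the left cup, and the loose pink (292,276) and purple (290,241) ones. The grey one in the cup fits the description. I'll confirm it in an enlarged crop.

```bash
python3 - <<'E'
from workcell import env
import cv2,numpy as np
t=env.get_image('top')[:,:,::-1];s=env.get_image('side')[:,:,::-1]
# top crop cols 215-315 rows 90-250 ; x5
a=cv2.resize(t[90:250,195:405],None,fx=3.8,fy=3.75,interpolation=cv2.INTER_CUBIC)
cv2.imwrite('pics/topc.png',a)
cv2.imwrite('pics/sidec.png',cv2.resize(s[150:240,250:420],None,fx=4.5,fy=4.5,interpolation=cv2.INTER_CUBIC))
E
```

```text
(no output)
```

View pics/topc.png

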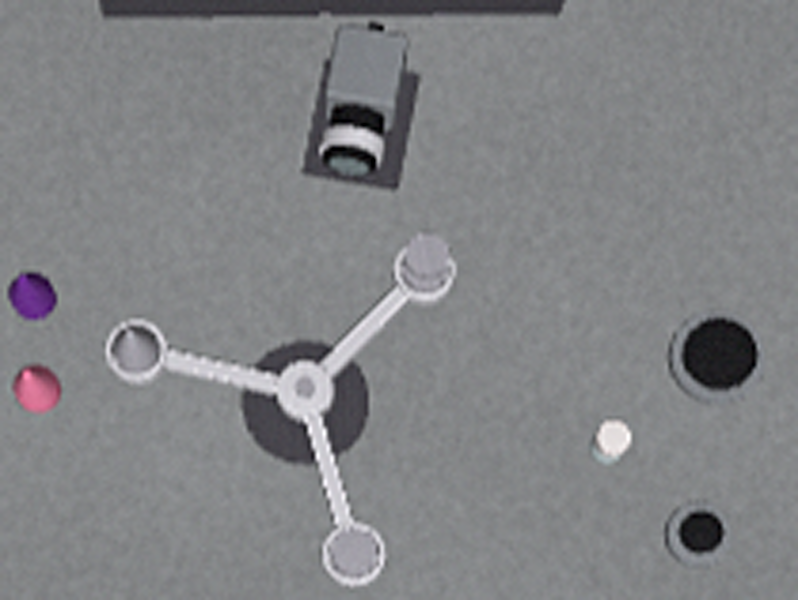

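View pics/sidec.png

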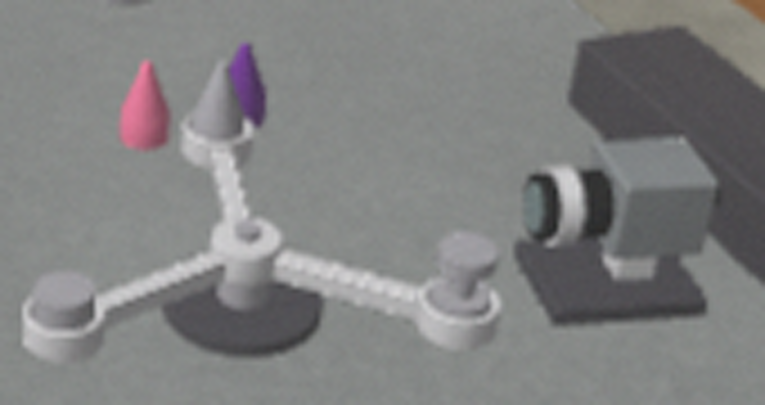

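The cone is confirmed: the grey pointed part in the left cup (136,350), with the plain part at (353,553) and the spool at (425,270). The loose pink and purple cones are look-alikes. In the top crop the hub is at (305,388), the lens front at (350,160), and the plate front corners at (304,172) and (397,188). The small button is at (701,531) and the large one at (719,354).

```bash
cat > h.py <<'E'
from workcell import env
import numpy as np
np.set_printoptions(precision=4,suppress=True)
def ray(n,u,v,z):
    m=env.camera_model(n);E=m['extrinsics']
    d=E[:3,:3]@np.linalg.solve(m['camera_matrix'],[u,v,1]);o=E[:3,3]
    return o+d*(z-o[2])/d[2]
def tc(x,y,z): return ray('top',195+x/3.8-.37,90+y/3.75-.37,z)
def sc(x,y,z): return ray('side',250+x/4.5-.4,150+y/4.5-.4,z)
def bear(a,b): return np.degrees(np.arctan2(b[1]-a[1],b[0]-a[0]))
E
python3 - <<'E'
from h import *
c={k:tc(*p,.048) for k,p in dict(cone=(136,350),spool=(425,270),plain=(353,553)).items()}
cen=sum(c.values())/3
print('cen',cen,'hubtop',tc(305,387,.053),'foot',tc(305,402,.01))
for k in c: print(k,c[k],np.linalg.norm(c[k]-cen),bear(cen,c[k]))
pl=[tc(*p,.005) for p in((304,172),(397,188),(418,73),(326,68))]
print('plate',pl,'front mid bear',bear(cen,(pl[0]+pl[1])/2),np.linalg.norm(((pl[0]+pl[1])/2-cen)[:2]))
print('edges',bear(pl[1],pl[2]),bear(pl[0],pl[1])+90, 'side edge L',bear(pl[0],pl[3]))
for z in(.05,.06,.066): print('lens',tc(350,161,z),bear(cen,tc(350,161,z)))
print('small',tc(701,531,.022),'large',tc(719,354,.022))
print('small side',ray('side',445*.7,433*.7,.022),'large',ray('side',537*.7,421*.7,.022))
print('hub side',sc(248,240,.053),'cups',sc(217,135,.048),sc(458,307,.048),sc(63,317,.048))
print('vial',tc(613,438,.045))
E
```

```text
cen [0.562  0.0188 0.048 ] hubtop [0.5626 0.0184 0.053 ] foot [0.562  0.0192 0.01  ]
cone [0.5909 0.1349 0.048 ] 0.11963615451036655 76.02355219369487
spool [ 0.6478 -0.0647  0.048 ] 0.1197246625956957 -44.253386377689665
plain [ 0.4474 -0.0137  0.048 ] 0.11917911103350608 -164.15181828301272
plate [array([0.7368, 0.0199, 0.005 ]), array([ 0.724 , -0.0475,  0.005 ]), array([ 0.8136, -0.0638,  0.005 ]), array([0.8182, 0.0037, 0.005 ])] front mid bear -10.969493622671234 0.17151304656874855
edges -10.309432115540439 -10.808757407750562 side edge L -11.27076210913732
lens [ 0.728  -0.0132  0.05  ] -10.916015482028952
lens [ 0.7242 -0.0131  0.06  ] -11.136099571821743
lens [ 0.7219 -0.0131  0.066 ] -11.272996940887564
small [ 0.4658 -0.2528  0.022 ] large [ 0.5926 -0.2706  0.022 ]
small side [ 0.4637 -0.2604  0.022 ] large [ 0.5911 -0.2785  0.022 ]
hub side [0.5588 0.0094 0.053 ] cups [0.5863 0.1237 0.048 ] [ 0.6436 -0.0721  0.048 ] [ 0.4444 -0.0212  0.048 ]
vial [ 0.5273 -0.1911  0.045 ]
```

```bash
R='[[-38,-27,0],[0,0,0],255]'; python3 -m jog '[[[-20,-14,0],[0,0,0],255],[[-38,-27,0],[0,0,0],255],[[-38,-27,0],[0,0,0],255],[[-38,-27,0],[0,0,0],255],[[-38,-27,0],[0,0,0],255],[[-38,-27,0],[0,0,0],255],[[-38,-27,0],[0,0,0],255],[[-38,-27,0],[0,0,0],255]]' 
python3 -m jog '[[[-38,-27,0],[0,0,0],255],[[-38,-27,0],[0,0,0],255],[[-38,-27,0],[0,0,0],255],[[-38,-27,0],[0,0,0],255],[[-38,-27,0],[0,0,0],255],[[-38,-27,0],[0,0,0],255],[[-38,-27,0],[0,0,0],255],[[-38,-27,0],[0,0,0],255]]'
python3 -m jog '[[[0,0,0],[0,0,-0.146],255],[[0,0,0],[0,0,-0.146],255],[[0,0,0],[0,0,-0.146],255],[[0,0,0],[0,0,-0.146],255],[[0,0,0],[0,0,-0.146],255],[[0,0,0],[0,0,-0.146],255],[[0,0,0],[0,0,-0.146],255],[[0,0,0],[0,0,-0.146],255]]'
python3 - <<'E'
from h import *
import cv2
from scipy.spatial.transform import Rotation as R
s=env.read_state();M=R.from_rotvec(s['tcp_rot']).as_matrix();print(s['eef_pos'],M,s['clock'],s['opening'])
cv2.imwrite('pics/w1.png',cv2.resize(env.get_image('wrist')[:,:,::-1],(800,600),interpolation=cv2.INTER_CUBIC))
E
```

```text
clock: 1.0
eef_pos: [0.4184, 0.2906, 0.2446]
tcp_rot: [0.57, 3.089, 0.0]
contact_force: [0.9, 0.4, -0.1]
opening: 0.0311
gripper_force: 0.0
clock: 1.8
eef_pos: [0.6253, -0.0198, 0.2444]
tcp_rot: [-0.57, -3.089, -0.0]
contact_force: [1.7, 0.9, -0.5]
opening: 0.0004
gripper_force: 0.0
clock: 2.6
eef_pos: [0.6244, -0.018, 0.2443]
tcp_rot: [1.236, -2.887, -0.001]
contact_force: [-0.1, -0.4, -0.4]
opening: 0.0005
gripper_force: 0.0
[ 0.6244 -0.018   0.2443] [[-0.6901 -0.7237 -0.0006]
 [-0.7237  0.6901  0.0001]
 [ 0.0003  0.0005 -1.    ]] 2.6 0.0004893097971093749
```

View pics/w1.png

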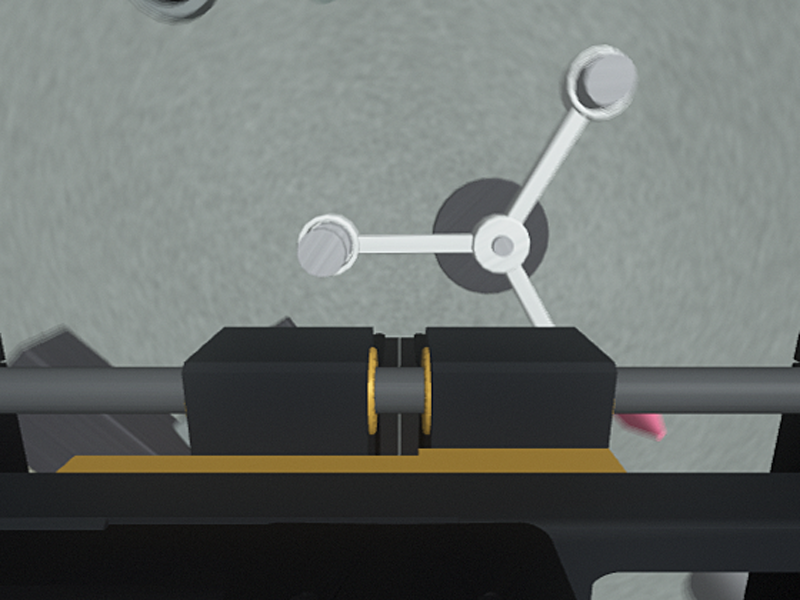

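The wrist view shows the hub screw at (503,245), the spool cup at (329,243), the plain cup at (600,82), and the spool arm running level along the row at 244.

```bash
cat >> h.py <<'E'
from scipy.spatial.transform import Rotation as R
def wp(x,y,z,s=None):   # 800x600 wrist picture px
    s=s or env.read_state();m=env.camera_model('wrist')
    T=np.eye(4);T[:3,:3]=R.from_rotvec(s['tcp_rot']).as_matrix();T[:3,3]=s['eef_pos'];E=T@m['hand_eye']
    d=E[:3,:3]@np.linalg.solve(m['camera_matrix'],[x*.7-.15,y*.7-.15,1]);o=E[:3,3]
    return o+d*(z-o[2])/d[2]
def intool(p,s=None):
    s=s or env.read_state();return R.from_rotvec(s['tcp_rot']).as_matrix().T@(np.array(p)-s['eef_pos'])*1000
E
python3 - <<'E'
from h import *
h=wp(503,245,.056);h2=wp(501,243,.05);s=wp(329,243,.048);p=wp(600,82,.048)
print(h,h2,s,p,bear(h,s),bear(h,p),np.linalg.norm((s-h)[:2]),np.linalg.norm((p-h)[:2]))
print('hub tool',intool(h),intool([.562,.0188,.03]))
E
```

```text
[0.5617 0.0179 0.056 ] [0.5615 0.0174 0.05  ] [ 0.6475 -0.0636  0.048 ] [ 0.4483 -0.0173  0.048 ] -43.496982954477986 -162.76843219332505 0.11831698092464905 0.11875912236482095
hub tool [ 16.9887  70.2441 188.3244] [ 16.1132  70.6509 214.3243]
```

```bash
python3 -m jog '[[[-12,8,20],[0,0,0],255],[[0,0,40],[0,0,0],255],[[0,0,40],[0,0,0],255],[[0,0,35],[0,0,0],255],[[0,0,25],[0,0,0],255],[[0,0,18],[0,0,0],255],[[0,0,10],[0,0,0],255],[[0,0,0],[0,0,0],255]]'
python3 - <<'E'
from h import *
print(intool([.562,.0185,.030]),env.read_state()['tcp_rot'])
E
```

```text
clock: 3.45
eef_pos: [0.6262, -0.0037, 0.0551]
tcp_rot: [1.225, -2.89, -0.003]
contact_force: [-0.2, 0.8, 0.1]
opening: 0.0006
gripper_force: 0.0
[28.6712 61.5549 25.263 ] [ 1.225  -2.8901 -0.0027]
```

```bash
python3 -m jog '[[[6,0,0],[0,0,0],255],[[5,0,0],[0,0,0],255],[[1.8,0,0],[0,0,0],255],[[3.1,-0.71,0],[0,0,0.05],255],[[3.1,-0.71,0],[0,0,0.05],255],[[6.22,-1.26,0],[0,0,0.1],255],[[6.22,-1.26,0],[0,0,0.1],255],[[6.22,-1.26,0],[0,0,0.1],255]]'
python3 - <<'E'
from h import *
print(intool([.562,.0185,.030]),env.read_state()['tcp_rot'])
E
python3 -m jog '[[[6.22,-1.26,0],[0,0,0.1],255],[[6.22,-1.26,0],[0,0,0.1],255],[[6.22,-1.26,0],[0,0,0.1],255],[[6.22,-1.26,0],[0,0,0.1],255],[[6.22,-1.26,0],[0,0,0.1],255],[[6.22,-1.26,0],[0,0,0.1],255],[[6.22,-1.26,0],[0,0,0.1],255],[[3.1,-0.71,0],[0,0,0.05],255]]'
python3 - <<'E'
from h import *
print(intool([.562,.0185,.030]),env.read_state()['tcp_rot'])
E
```

```text
clock: 4.25
eef_pos: [0.603, -0.0325, 0.0578]
tcp_rot: [-0.621, 3.076, -0.002]
contact_force: [1.6, 2.0, 0.5]
opening: 0.0006
gripper_force: 0.9
[18.085  62.9408 27.6592] [-0.6211  3.0757 -0.002 ]
clock: 5.05
eef_pos: [0.5576, -0.0458, 0.0577]
tcp_rot: [0.547, 3.091, -0.001]
contact_force: [0.8, -0.8, 0.0]
opening: 0.0002
gripper_force: 0.7
[17.9868 61.8823 27.6367] [ 0.5467  3.0907 -0.0012]
```

```bash
python3 -m jog '[[[3.1,-0.71,0],[0,0,0.05],255],[[3.1,-0.71,0],[0,0,0.05],255],[[3.1,-0.71,0],[0,0,0.05],255],[[3.1,-0.71,0],[0,0,0.05],255],[[2.47,-0.58,0],[0,0,0.04],255],[[1.85,-0.44,0],[0,0,0.03],255],[[1.23,-0.3,0],[0,0,0.02],255],[[0,0,0],[0,0,0],255]]'
python3 - <<'E'
from h import *
import cv2
s=env.read_state();print(intool([.562,.0185,.030]),s['tcp_rot'])
t=env.get_image('top')[:,:,::-1]
cv2.imwrite('pics/t2.png',cv2.resize(t[90:250,195:405],None,fx=3.8,fy=3.75,interpolation=cv2.INTER_CUBIC))
E
```

```text
clock: 5.85
eef_pos: [0.5398, -0.0409, 0.0573]
tcp_rot: [0.983, 2.982, -0.0]
contact_force: [0.8, -0.5, 0.5]
opening: 0.0004
gripper_force: 0.7
[17.5112 60.9785 27.3305] [ 0.9832  2.9816 -0.0001]
```

View pics/t2.png

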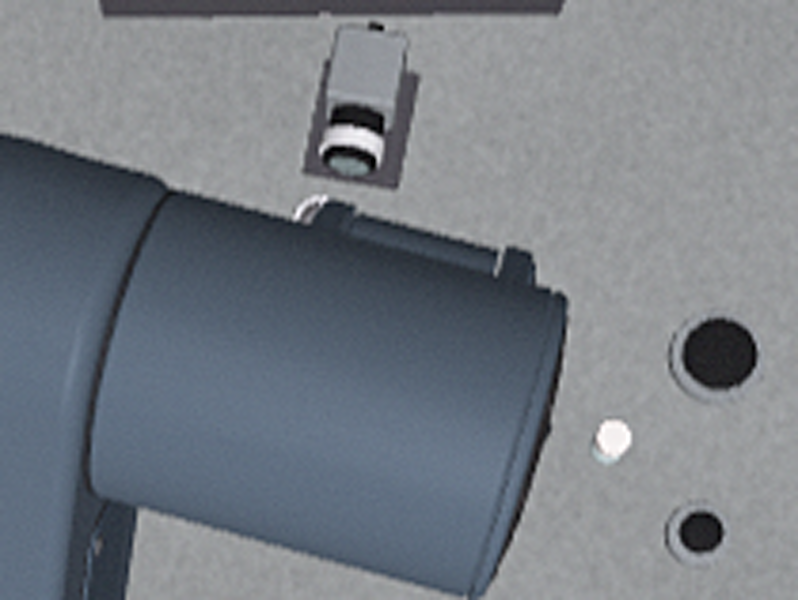

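The arm hides the wheel in this view; only a cup rim shows near (310,208), just short of the lens. I'll nudge a little further, then back off and look with the wrist camera.

```bash
python3 -m jog '[[[1.23,-0.3,0],[0,0,0.02],255],[[1.23,-0.3,0],[0,0,0.02],255],[[1.23,-0.3,0],[0,0,0.02],255],[[0,0,0],[0,0,0],255],[[-4,0,0],[0,0,0],255],[[-8,0,0],[0,0,0],255],[[0,0,-30],[0,0,0],255],[[0,0,-50],[0,0,0],255]]'
python3 -m jog '[[[0,0,-50],[0,0,0],255],[[-40,0,-50],[0,0,0],255],[[-40,0,0],[0,0,0],255],[[-40,0,0],[0,0,0],255],[[-40,0,0],[0,0,0],255],[[-20,0,0],[0,0,0],255],[[0,0,0],[0,0,0],255],[[0,0,0],[0,0,0],255]]'
python3 - <<'E'
from h import *
import cv2
s=env.read_state();print(s['eef_pos'],s['tcp_rot'].tolist(),s['qd'])
cv2.imwrite('pics/w2.png',cv2.resize(env.get_image('wrist')[:,:,::-1],(800,600),interpolation=cv2.INTER_CUBIC))
cv2.imwrite('pics/top2raw.png',env.get_image('top')[:,:,::-1])
E
```

```text
clock: 6.7
eef_pos: [0.5429, -0.0465, 0.1343]
tcp_rot: [-1.07, -2.944, 0.001]
contact_force: [1.4, 0.3, 0.4]
opening: 0.0006
gripper_force: 0.0
clock: 7.5
eef_pos: [0.6754, -0.1564, 0.2246]
tcp_rot: [-1.072, -2.95, -0.001]
contact_force: [0.3, -0.2, 0.0]
opening: 0.0004
gripper_force: 0.0
[ 0.6754 -0.1564  0.2246] [-1.0723025722053348, -2.949832484284581, -0.0007255510080463311] [ 0.0151 -0.0218  0.0328 -0.0013  0.0001  0.0007]
```

View pics/w2.png

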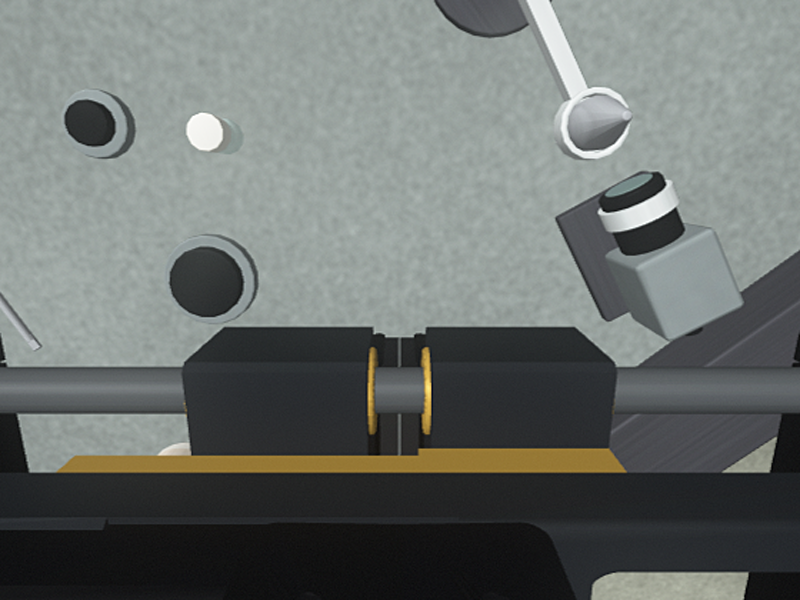

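The wrist view shows the cone cup rim centred at (593,124), the cone tip at (627,117), the lens front at (633,188), the small button at (90,122) and the large one at (206,281).

```bash
python3 - <<'E'
from h import *
import cv2
h=np.array([.562,.0184,0])
c=wp(593,124,.048);t=wp(627,117,.091);print('cup',c,bear(h,c),np.linalg.norm((c-h)[:2]),'tip',t,bear(h,t))
for z in(.055,.06,.066):l=wp(634,187,z);print('lens',l,bear(h,l),np.linalg.norm((l-h)[:2]))
# block top front/rear corner pixels at z=.085: left (608,250), right(715,226), bottom right(743,297), bottom left(672,338)
b=[wp(*p,.085) for p in((609,250),(714,227),(743,298),(672,338))];print([bear(b[0],b[3]),bear(b[1],b[2])])
print('small',wp(90,122,.022),'large',wp(206,281,.022),'vial',wp(204,131,.045))
t=cv2.imread('pics/top2raw.png')
cv2.imwrite('pics/t3.png',cv2.resize(t[90:250,195:405],None,fx=3.8,fy=3.75,interpolation=cv2.INTER_CUBIC))
E
```

```text
cup [ 0.6791 -0.0024  0.048 ] -10.051194965365267 0.11895890504211828 tip [ 0.6805 -0.0016  0.091 ] -9.572058705239069
lens [ 0.7248 -0.0063  0.055 ] -8.637807626495349 0.16467664821983446
lens [ 0.7232 -0.0081  0.06  ] -9.318549032092108 0.16336083850820693
lens [ 0.7213 -0.0101  0.066 ] -10.149905829448825 0.16181284792620856
[np.float64(-0.7348636249353455), np.float64(-10.427005018570343)]
small [ 0.4684 -0.249   0.022 ] large [ 0.5942 -0.2669  0.022 ] vial [ 0.528  -0.1894  0.045 ]
```

View pics/t3.png

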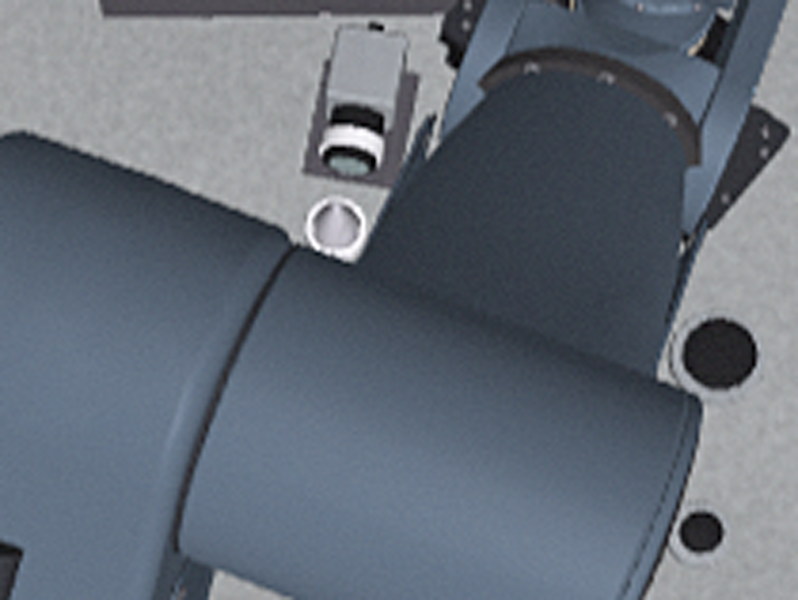

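The top view shows the cone cup rim centred at (335,227), with the lens front at (350,160).

```bash
python3 - <<'E'
from h import *
h=np.array([.562,.0187,0])
for p in((335,227),(336,226),(334,227)):
  c=tc(*p,.048);print(c,bear(h,c),np.linalg.norm((c-h)[:2]))
l=tc(350,161,.066);print(l,bear(h,l),np.linalg.norm((l-h)[:2]))
E
```

```text
[ 0.6798 -0.0025  0.048 ] -10.207939307196465 0.11966347020303385
[ 0.6805 -0.0032  0.048 ] -10.473449829687736 0.1205108144309605
[ 0.6798 -0.0018  0.048 ] -9.878908366449053 0.11954667871564807
[ 0.7219 -0.0131  0.066 ] -11.23220912780523 0.1630718240014927
```

Both cameras put the cone at −10.1°. The lens estimate is −10.1 to −11.3°, so I'll look along the lens axis plane to settle it; parallax cancels there.

```bash
python3 -m jog '[[[0,0,-30],[0,0,-0.1265],255],[[0,0,-30],[0,0,-0.1265],255],[[0,0,-20],[0,0,-0.1265],255],[[0,0,-20],[0,0,-0.1265],255],[[-26,37,0],[0,0,0],255],[[-26,37,0],[0,0,0],255],[[-26,37,0],[0,0,0],255],[[-26,37,0],[0,0,0],255]]'
python3 -m jog '[[[0,0,0],[0,0,0],255],[[0,0,0],[0,0,0],255],[[0,0,0],[0,0,0],255]]'
python3 - <<'E'
from h import *
import cv2
s=env.read_state();print(s['eef_pos'],s['tcp_rot'].tolist())
im=env.get_image('wrist')[:,:,::-1];cv2.imwrite('pics/w3raw.png',im)
cv2.imwrite('pics/w3.png',cv2.resize(im[0:235,140:420],None,fx=2.5,fy=2.5,interpolation=cv2.INTER_CUBIC))
E
```

```text
clock: 8.4
eef_pos: [0.8063, -0.0286, 0.3262]
tcp_rot: [-0.298, -3.127, -0.0]
contact_force: [1.6, -0.8, -0.3]
opening: 0.0003
gripper_force: 0.0
clock: 8.7
eef_pos: [0.8052, -0.0312, 0.3257]
tcp_rot: [-0.299, -3.126, 0.001]
contact_force: [-0.5, -0.7, 0.0]
opening: 0.0008
gripper_force: 0.0
[ 0.8052 -0.0312  0.3257] [-0.2994469442655545, -3.125946408896616, 0.0008517078311941411]
```

View pics/w3.png

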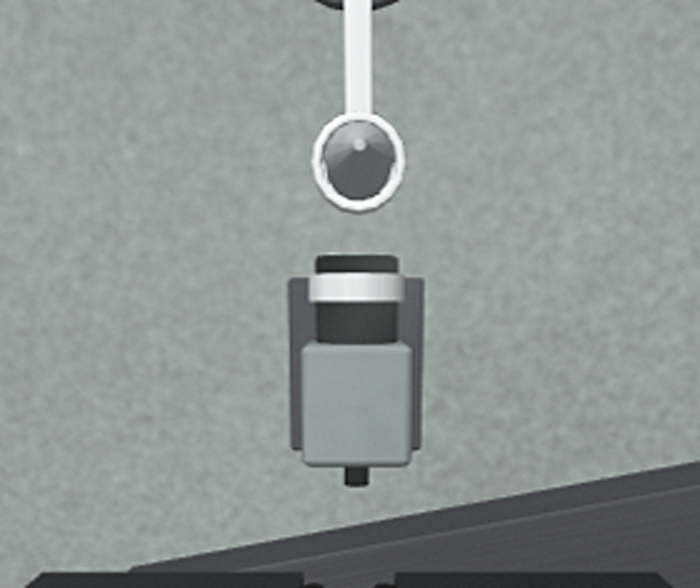

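The picture shows the camera block, lens and plate all centred on column 356.7, the arm on 358 and the cone cup on 359. That is about 1 mm, or roughly 0.5°, off the lens axis, so the cone is squarely in front of the lens. Next is the small button.

```bash
python3 -m jog '[[[30,-35,10],[0,0,0],255],[[30,-35,10],[0,0,0],255],[[30,-35,10],[0,0,0],255],[[30,-35,10],[0,0,0],255],[[30,-35,10],[0,0,0],255],[[30,-35,10],[0,0,0],255],[[30,-35,10],[0,0,0],255],[[30,-35,10],[0,0,0],255]]'
python3 -m jog '[[[0,0,40],[0,0,0],255],[[0,0,20],[0,0,0],255],[[0,0,0],[0,0,0],255],[[0,0,0],[0,0,0],255]]'
python3 - <<'E'
from h import *
import cv2
s=env.read_state();print(s['eef_pos'],s['tcp_rot'])
im=env.get_image('wrist')[:,:,::-1];cv2.imwrite('pics/w4.png',cv2.resize(im,(800,600),interpolation=cv2.INTER_CUBIC))
E
```

```text
clock: 9.55
eef_pos: [0.5148, -0.2619, 0.2464]
tcp_rot: [0.302, 3.126, -0.002]
contact_force: [0.4, -0.9, -0.0]
opening: 0.0005
gripper_force: 0.0
clock: 9.95
eef_pos: [0.5172, -0.2611, 0.1866]
tcp_rot: [0.301, 3.126, -0.001]
contact_force: [0.8, -0.5, 0.1]
opening: 0.0005
gripper_force: 0.0
[ 0.5172 -0.2611  0.1866] [ 0.3013  3.1264 -0.0009]
```

View pics/w4.png

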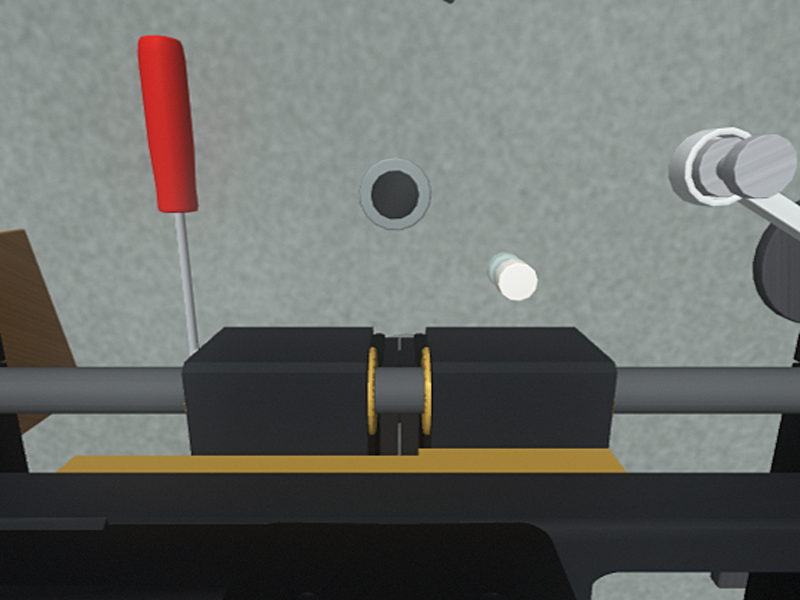

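The small button is centred at (395,195) in its ring, 45 px across against 70 px for the housing. The vial cap at (516,281) is clear of it, and the large button is out of view behind the fingers.

```bash
python3 - <<'E'
from h import *
a=wp(395,195,.022);print(a,intool(a),wp(418,195,.022)-a)
print(intool([.467,-.251,.022]))
E
```

```text
[ 0.4674 -0.253   0.022 ] [ 51.6697  -1.3679 165.0531] [0.0027 0.0138 0.    ]
[ 52.4024   0.4991 165.0489]
```

```bash
python3 -m jog '[[[26,-0.5,0],[0,0,0],255],[[26,0,20],[0,0,0],255],[[0,0,40],[0,0,0],255],[[0,0,40],[0,0,0],255],[[0,0,20],[0,0,0],255],[[0,0,10],[0,0,0],255],[[0,0,0],[0,0,0],255],[[0,0,0],[0,0,0],255]]'
python3 -m jog '[[[0,0,3],[0,0,0],255],[[0,0,3],[0,0,0],255],[[0,0,3],[0,0,0],255],[[0,0,2],[0,0,0],255],[[0,0,2],[0,0,0],255],[[0,0,0],[0,0,0],255]]'
```

```text
clock: 10.8
eef_pos: [0.4677, -0.2517, 0.0569]
tcp_rot: [0.298, 3.125, -0.003]
contact_force: [-0.3, -0.8, 0.2]
opening: 0.0005
gripper_force: 0.0
clock: 11.4
eef_pos: [0.4665, -0.251, 0.0425]
tcp_rot: [0.299, 3.127, 0.0]
contact_force: [0.4, -0.6, 1.9]
opening: 0.0005
gripper_force: 1.0
```

```bash
python3 -m jog '[[[0,0,1.5],[0,0,0],255],[[0,0,1.5],[0,0,0],255],[[0,0,0],[0,0,0],255]]'; python3 -m jog '[[[0,0,1.5],[0,0,0],255],[[0,0,1],[0,0,0],255],[[0,0,0],[0,0,0],255]]'
```

```text
clock: 11.7
eef_pos: [0.4665, -0.251, 0.0396]
tcp_rot: [0.299, 3.127, -0.0]
contact_force: [-1.0, 0.3, 3.4]
opening: 0.0004
gripper_force: 1.6
clock: 12.0
eef_pos: [0.4666, -0.251, 0.0382]
tcp_rot: [0.299, 3.127, -0.001]
contact_force: [-2.0, 1.1, 12.0]
opening: 0.0002
gripper_force: 6.0
```

```bash
python3 -m jog '[[[0,0,1],[0,0,0],255],[[0,0,0],[0,0,0],255],[[0,0,0],[0,0,0],255]]'; python3 -m jog '[[[0,0,-5],[0,0,0],255],[[0,0,-10],[0,0,0],255],[[0,0,-30],[0,0,0],255],[[0,0,-40],[0,0,0],255],[[0,0,-40],[0,0,0],255],[[0,0,-20],[0,0,0],255],[[0,0,0],[0,0,0],255],[[0,0,0],[0,0,0],255]]'
python3 - <<'E'
from h import *
import cv2
im=env.get_image('top');o=cv2.imread('pics/top2raw.png')[:,:,::-1]
print(np.abs(im[130:160,275:300].astype(int)-o[130:160,275:300]).mean()) # cone/lens patch unchanged?
E
```

```text
clock: 12.3
eef_pos: [0.4666, -0.251, 0.0381]
tcp_rot: [0.299, 3.127, -0.001]
contact_force: [-2.3, 2.0, 19.5]
opening: 0.0007
gripper_force: 9.4
clock: 13.1
eef_pos: [0.4662, -0.2507, 0.1809]
tcp_rot: [-0.299, -3.127, -0.0]
contact_force: [-0.1, -0.0, -0.3]
opening: 0.0007
gripper_force: 0.0
24.509333333333334
```

```bash
python3 - <<'E'
from h import *
import cv2
im=env.get_image('top');o=cv2.imread('pics/top2raw.png')[:,:,::-1]
for n,a in(('old',o),('new',im)):
    p=a[138:162,270:297].min(2); k=np.argwhere(p>195)[:,::-1]
    print(n,len(k),cv2.fitEllipse(k.astype(np.float32)) if len(k)>5 else '')
print(im[138:162:2,272:297:2].min(2))
E
```

```text
old 84 ((13.081870079040527, 12.316360473632812), (14.253318786621094, 15.15307903289795), 111.00513458251953)
new 83 ((12.823163986206055, 12.408411026000977), (14.351907730102539, 14.97665786743164), 47.98685073852539)
[[168 166 165 176 165 163 137 111 103  90  79  83  87]
 [165 162 165 170 159 162 165 158 171 171 164 154 142]
 [166 159 165 160 159 192 193 160 165 161 168 167 168]
 [162 165 163 215 207 158 171 209 202 162 164 167 167]
 [164 159 193 188  91 169 190  98 210 188 162 162 164]
 [160 158 252  95 144 190 202 162 106 254 167 170 164]
 [167 154 242 130 166 196 195 177 144 255 160 168 172]
 [160 161 251 137 174 188 190 184 146 249 164 165 163]
 [168 167 170 184 173 189 187 180 208 192 171 173 164]
 [175 165 158 233 232 196 215 244 240 168 174 171 170]
 [169 161 163 171 251 213 195  90 112  67  31  47 105]
 [161 157 166 172 111  35  42  49  49  50  52  51  42]]
```

The cup has not moved, the button was pressed and released, and the robot is clear of everything.

```bash
python3 -c "from workcell import env; print(env.close_job())"
```

```text
the job is handed in; nothing more can be done
None
```

I turned the wheel until the cone-pointed part was about 0.5° (1 mm) off the lens axis, then pressed the small button to its stop and released it, and handed the job in at about 13 s; no verdict was shown.

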